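Trim a cast flyweight up to weight on the dial scale

ROBOT

A 6-joint arm with a two-finger parallel gripper is mounted at the origin on the work surface. World frame = base frame: x ahead of the robot, y to its left, z up, the work surface at z = 0. Lengths are in mm, angles in degrees, forces in N, time in s.
With the tool pointing down it reaches from about 350 to 975 mm from the base axis. Payload 17.4 kg.
Tool frame: the origin (TCP) lies on the mounting face of the last link; the fingertips stand 173 mm ahead of it and the grasp point (between the pads) lies 155 mm ahead of it; z points along the fingers, y is the line along which they close (so a half turn about z gives the same grasp; the last joint's range is limited). The gripper opens to 85 mm and grips with 20 to 120 N. Pads are 22 mm wide; open, the fingers measure 114 mm over their backs; the gripper's body (76 mm by 85 mm) begins 54 mm behind the grasp point. The pads swing forward as they close: fully open they stand 13 mm farther back than shut.
Start: joints at [74.324, 6.646, 82.598, -0, 90.757, -2.166], TCP at [157.702, 656.326, 404.703] pointing down, gripper open.
Joint ranges: [-162.19, 162.19], [-47.58, 125.68], [4.15, 143.07], [-65.23, 245.23], [0.69, 171.88], [-170.13, 170.13]. Speed limits (degrees/s): [108.29, 108.29, 127.2, 180, 180, 180].

INTERFACE

Orientations are given as a 3x3 rotation matrix whose columns are the frame's x, y, z axes.
In Python, from cell import manip gives the robot as it stands.
- The arm moves only by the tool move_arm, never from a script. Its arguments are lists of equal length, an entry for each row: "dp": the shift along the tool's x, y, z in mm, a list of three; "roll": the turn about the tool's z in degrees; "hand": the opening, from 0 (shut) to 1 (fully open). In form: {"dp": [[x, y, z], ...], "roll": [roll, ...], "hand": [hand, ...]}. A call has 1 to 20 rows; each row is the pose to reach, as a shift and turn from the pose commanded when the call began, along the tool's axes at that moment; what a row does not reach only later rows make up. A row lasts 1/12 s, in which the tool goes at most 41.7 mm and 7.16 degrees, less where a joint would pass 70% of its speed; a pose out of reach is approached as far as the arm can. A call with a gripper value outside its range is refused whole. The fingers move at their own pace and stop on an object; the grip force is fixed at half the most. Time passes only in rows, so rows that repeat a pose let the fingers close. It gives the time, the measured TCP pose, the force, the opening and the grip force at its end, in the units of the state.
- manip.sense(): the state, without advancing time (a new reading comes with each control period).
- manip.snapshot(name): name is "scene" or "top"; returns (picture, depth): 400x640x3 uint8, red, green, blue; 400x640 float32, mm along the optical axis (not along the pixel's ray), 0 where there is no reading.
- manip.camera_params(name): a dict with "vfov" (degrees; the focal length in pixels is half the picture's height over the tangent of half this angle, whatever the lens; pixels are square), "cx", "cy" (the principal point, pixels), "world_to_cam" (4x4, takes a point from world to camera coordinates). Camera axes: x right, y down, z forward; pixel columns grow to the right and rows downward; lengths in mm; the calibration is good to about 2 mm. A picture is of the moment at which its call begins. camera_params takes no time and is no camera call.
- manip.sign_off(): hands the job in; it is judged then, once.
The state is a dict: "time_s": time; "joints": joint angles; "qd": joint speeds; "joint_efforts": joint torques, N m; "ee_pos": TCP position; "eef_rot": TCP orientation; "wrist_force": force on the tool from outside, world axes, zero at the start; "moment": the same for the moment, N m; "gripper_width": finger opening in mm; "gripper_force": force on a finger pad.
Only numpy, scipy, OpenCV 4.12 (cv2) and the standard library are available. Lean on these libraries where they do the work, as an engineer would, in place of code of your own. Each camera call takes 0.05 s, during which the arm holds its last target. There are 200 camera calls.

TASK

The cast flyweight lying on the scale is too light: thread steel trim washers from the mat onto its stud, one at a time, each lowered by feel until it lies flat on what is below it (not dropped), until the needle comes to rest inside the green sector, and stop there. The flyweight lies loose on the pan, so feel for the stud with light pressure and never push the needle into the red. Leave the other washers and everything else on the bench where they are.

Things in the scene. Friction and masses are not known exactly. Their poses are not given: they have to be found in the camera images.
- scale: Grey mechanical dial scale, fixed to the bench. Origin on the bench under the middle of its pan; its x axis points from the pan to the dial, z up. Box 200 x 200 mm, 58 mm high; the sloping dial (130 mm across) lies 100 to 235 mm from the origin along +x and reaches 110 mm up.
- pan: The scale's aluminium pan, 180 mm (x) by 154 mm (y), rim 8 mm. Origin: middle of its top face, 78 mm above the bench when empty; axes as the scale's. It sinks 8 mm per kg on a spring (1.23 N per mm), to a stop at 16.8 mm. On it lies the dark cast half-round flyweight (radius 62 mm, 12 mm thick) with an upright steel stud, 12 mm in diameter, 36 mm tall above the flyweight, top edge bevelled 1 mm.
- stud (a point): Where the stud's foot would be (12 mm above the pan, at the flyweight's top face) if the flyweight lay exactly in the middle. It lies loose, so the real stud stands anywhere up to 4.8 mm off this point along the scale's x and also along its y; this is not measured. The stud stays upright and shifts within these limits only when shoved with over 3 N. This point sinks with the pan.
- needle (a joint): Dial needle, rad: 0 at the top, clockwise, 2.618 rad per kg on the pan (2 kg = 5.236). Green sector 620 to 715 g = 1.623 to 1.872 rad; red from 1.8 kg = 4.71 rad. It starts at the flyweight's own 380 to 520 g. Pressing on the pan or stud shows too, 0.267 rad per N. It comes to rest within a second of a change of load.
- mat: Dark green rubber mat, fixed, 220 mm (x) by 280 mm (y), 3 mm thick, origin on the bench under its centre. On it lie the four washers, the bearing and the bushing in two rows of three along the mat's y axis, about 90 mm between rows and 85 mm within a row.
- washer1: Loose steel trim washer lying flat, 40 mm outside, 15 mm bore, 10 mm thick, about 87 g (within 4 percent). Origin at the centre of its underside. All four are alike; two or three are needed.
- washer2: Loose steel trim washer lying flat, 40 mm outside, 15 mm bore, 10 mm thick, about 87 g (within 4 percent). Origin at the centre of its underside. All four are alike; two or three are needed.
- washer3: Loose steel trim washer lying flat, 40 mm outside, 15 mm bore, 10 mm thick, about 87 g (within 4 percent). Origin at the centre of its underside. All four are alike; two or three are needed.
- washer4: Loose steel trim washer lying flat, 40 mm outside, 15 mm bore, 10 mm thick, about 87 g (within 4 percent). Origin at the centre of its underside. All four are alike; two or three are needed.
- bearing: Bystander: loose ball bearing (dark, closed face), 42 mm across, 14 mm high, on the mat. Origin centre of underside.
- bushing: Bystander: loose brass bushing, 38 mm across, 24 mm bore, 26 mm high, on the mat. Origin centre of underside.
- air_driver: Bystander: loose grey air screwdriver lying down, 220 mm long, at the left. Origin on the bench near its middle.
- wrench: Bystander: loose wrench lying on the bench at the right. Origin on the bench beneath it.
- oil_can: Bystander: yellow oil bottle with red cap, 56 mm across, 150 mm high, at the left. Origin centre of underside.

How it is judged (in metres and radians):
At the end, for the whole second after the job is handed in: The needle rests inside the green sector (616 to 720 g allowed), and every washer either lies flat on the stud's stack (threaded, tilted less than 0.1 rad, its underside no more than 24 mm above the flyweight) or is still where it lay on the mat (within 30 mm) (value of joint needle between 1.613 and 1.885 rad and velocity of joint needle between -0.15 and 0.15 rad/s and ((horizontal distance between washer1 and stud below 0.011 m and angle between washer1's own z axis and vertical below 0.1 rad and z of washer1 in the frame of stud between -0.003 and 0.024 m) or (distance of washer1 from where it was at the start of the episode below 0.03 m and height (world z) of washer1 below 0.01 m)) and ((horizontal distance between washer2 and stud below 0.011 m and angle between washer2's own z axis and vertical below 0.1 rad and z of washer2 in the frame of stud between -0.003 and 0.024 m) or (distance of washer2 from where it was at the start of the episode below 0.03 m and height (world z) of washer2 below 0.01 m)) and ((horizontal distance between washer3 and stud below 0.011 m and angle between washer3's own z axis and vertical below 0.1 rad and z of washer3 in the frame of stud between -0.003 and 0.024 m) or (distance of washer3 from where it was at the start of the episode below 0.03 m and height (world z) of washer3 below 0.01 m)) and ((horizontal distance between washer4 and stud below 0.011 m and angle between washer4's own z axis and vertical below 0.1 rad and z of washer4 in the frame of stud between -0.003 and 0.024 m) or (distance of washer4 from where it was at the start of the episode below 0.03 m and height (world z) of washer4 below 0.01 m))); the robot touches nothing.
It fails at once if the needle is pushed into the red (1.8 kg): the scale is overloaded (value of joint needle above 4.71 rad).
It fails at once if the pan, flyweight or stud is pushed or struck with more than 25 N (contact force between anything else and pan above 25 N).
It fails at once if a washer is dropped over the stud: it falls freely at more than 0.45 m/s, a fall of about 10 mm ((linear speed of washer1 above 0.45 m/s and contact force between the fingers and washer1 below 0.01 N and horizontal distance between washer1 and stud below 0.05 m) or (linear speed of washer2 above 0.45 m/s and contact force between the fingers and washer2 below 0.01 N and horizontal distance between washer2 and stud below 0.05 m) or (linear speed of washer3 above 0.45 m/s and contact force between the fingers and washer3 below 0.01 N and horizontal distance between washer3 and stud below 0.05 m) or (linear speed of washer4 above 0.45 m/s and contact force between the fingers and washer4 below 0.01 N and horizontal distance between washer4 and stud below 0.05 m)).
It fails at once if two washers are carried at once (((height (world z) of washer1 above 0.04 m and horizontal distance between washer1 and stud above 0.06 m) and (height (world z) of washer2 above 0.04 m and horizontal distance between washer2 and stud above 0.06 m)) or ((height (world z) of washer1 above 0.04 m and horizontal distance between washer1 and stud above 0.06 m) and (height (world z) of washer3 above 0.04 m and horizontal distance between washer3 and stud above 0.06 m)) or ((height (world z) of washer1 above 0.04 m and horizontal distance between washer1 and stud above 0.06 m) and (height (world z) of washer4 above 0.04 m and horizontal distance between washer4 and stud above 0.06 m)) or ((height (world z) of washer2 above 0.04 m and horizontal distance between washer2 and stud above 0.06 m) and (height (world z) of washer3 above 0.04 m and horizontal distance between washer3 and stud above 0.06 m)) or ((height (world z) of washer2 above 0.04 m and horizontal distance between washer2 and stud above 0.06 m) and (height (world z) of washer4 above 0.04 m and horizontal distance between washer4 and stud above 0.06 m)) or ((height (world z) of washer3 above 0.04 m and horizontal distance between washer3 and stud above 0.06 m) and (height (world z) of washer4 above 0.04 m and horizontal distance between washer4 and stud above 0.06 m))).
It fails at once if the bearing, bushing, air screwdriver, wrench or oil bottle is moved by more than 30 mm (distance of any of bearing, bushing, air_driver, wrench, oil_can from where it was at the start of the episode above 0.03 m).
It also fails if it takes over 72 s, if anything falls off the work surface, if the arm or the gripper's body presses on something with over 40 N, if the wrist force passes 120 N, or if a joint passes its speed limit or range.

## Working session

There is one attempt and no reset: what is moved stays moved. The work goes in short steps, Python scripts to look and compute and a tool call to move; the robot and the scene stay as the last step left them, time stands still between calls to the robot, and variables do not carry over. Pictures are saved under pics/ and viewed, at most 10 in all, crops included, and the job is handed in when it is done.

Besides the shell and the picture viewer there is one more tool, called after "Call:" by a JSON object that holds its "op" and its "data", one argument or row to a line. move_arm: Moves the arm, as the interface text tells. Its arguments: {"type":"object","properties":{"dp":{"type":"array","items":{"type":"array","items":{"type":"number"}}},"roll":{"type":"array","items":{"type":"number"}},"hand":{"type":"array","items":{"type":"number"}}},"required":["dp","roll","hand"]}

```bash
mkdir -p pics; ls
cat > h.py <<'E'
import numpy as np,cv2
from cell import manip
def cam(n):
    p=manip.camera_params(n);f=200/np.tan(np.radians(p['vfov'])/2);return p,f,np.array(p['world_to_cam'])
def ray(n,u,v,z):
    p,f,T=cam(n);R=T[:3,:3];o=-R.T@T[:3,3];d=R.T@np.array([(u-p['cx'])/f,(v-p['cy'])/f,1]);return o+d*(z-o[2])/d[2]
def proj(n,P):
    p,f,T=cam(n);c=T[:3,:3]@np.array(P)+T[:3,3];return c[0]/c[2]*f+p['cx'],c[1]/c[2]*f+p['cy']
def snap(n,name):
    a,d=manip.snapshot(n);cv2.imwrite('pics/'+name,a[:,:,::-1]);np.save('pics/'+name+'.npy',d);return a,d
E
python3 - <<'E'
from h import *
np.set_printoptions(precision=3,suppress=True)
for n in('scene','top'):
    snap(n,n+'0.png');print(manip.camera_params(n))
s=manip.sense();print(s)
E
```

```text
pics
{'vfov': 48.19087703025824, 'cx': 318.8617151447376, 'cy': 210.1003682428698, 'world_to_cam': array([[  -0.566,    0.824,    0.013,  312.918],
       [   0.69 ,    0.483,   -0.539, -339.461],
       [  -0.451,   -0.297,   -0.842, 1637.649],
       [   0.   ,    0.   ,    0.   ,    1.   ]])}
{'vfov': 43.841633302162286, 'cx': 324.5312731853496, 'cy': 203.24706795392208, 'world_to_cam': array([[   0.002,   -1.   ,    0.003,  -20.318],
       [  -0.991,   -0.002,   -0.136,  536.997],
       [   0.136,   -0.003,   -0.991, 1901.894],
       [   0.   ,    0.   ,    0.   ,    1.   ]])}
{'time_s': 0.1, 'joints': array([74.323,  6.673, 82.631,  0.   , 90.755, -2.168]), 'qd': array([ 0.047, -0.074,  0.017, -0.048, -0.073, -0.065]), 'joint_efforts': array([  0.001, -73.365, -63.379,  -0.   ,   0.005,   0.   ]), 'ee_pos': array([157.717, 656.337, 404.026]), 'eef_rot': array([[-0.972,  0.234, -0.   ],
       [ 0.234,  0.972, -0.001],
       [ 0.   , -0.001, -1.   ]]), 'wrist_force': array([0.31 , 0.071, 0.489]), 'moment': array([-0.002,  0.006,  0.016]), 'gripper_force': 0.0, 'gripper_width': 85.48449924938656}
```

View pics/top0.png

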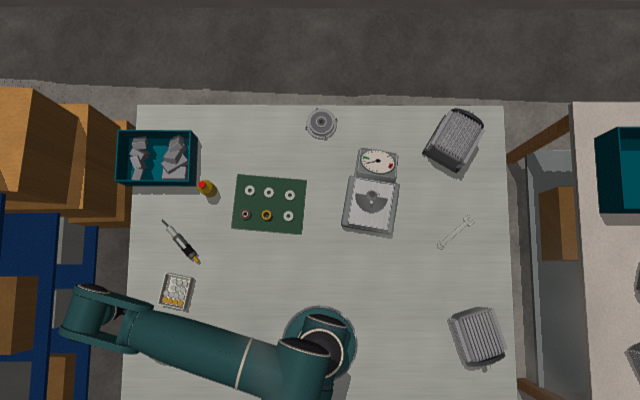

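View pics/scene0.png

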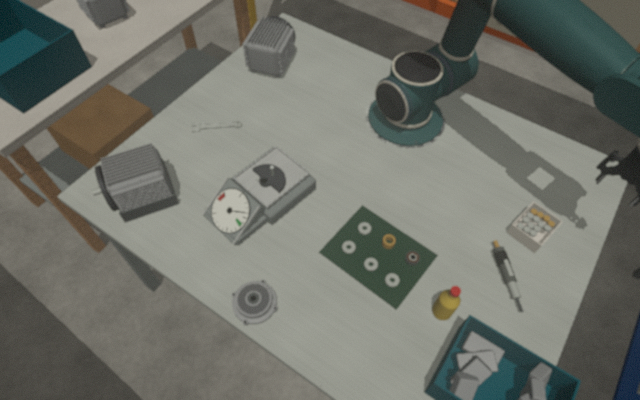

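The top view shows washers at (250,190), (268,192), (289,195) and (288,216), the bearing at (246,215), and the bushing at (266,214). The pan is around (371,205), with the dial at (377,161). The scene view shows the same objects, with the pan near (270,180). Next I'll measure these at subpixel level.

Run:
```python
from h import *
np.set_printoptions(precision=1,suppress=True)
for n,(x0,x1,y0,y1) in {'top':(225,315,165,240),'scene':(315,440,200,310)}.items():
    a=cv2.imread(f'pics/{n}0.png').astype(int)
    hsv=cv2.cvtColor(a.astype(np.uint8),cv2.COLOR_BGR2HSV)
    g=((hsv[:,:,0]>45)&(hsv[:,:,0]<90)&(hsv[:,:,1]>60)&(hsv[:,:,2]<120)).astype(np.uint8);g[:y0]=0;g[y1:]=0;g[:,:x0]=0;g[:,x1:]=0
    cs,_=cv2.findContours(g,cv2.RETR_EXTERNAL,cv2.CHAIN_APPROX_NONE);c=max(cs,key=cv2.contourArea)
    r=cv2.minAreaRect(c);print(n,'mat',r,[ray(n,*q,3)[:2] for q in cv2.boxPoints(r)])
    hull=np.zeros(g.shape,np.uint8);cv2.drawContours(hull,[cv2.convexHull(c)],-1,1,-1);hull=cv2.erode(hull,np.ones((5,5)))
    w=((hull>0)&(hsv[:,:,1]<60)&(hsv[:,:,2]>110)).astype(np.uint8)
    cs,_=cv2.findContours(w,cv2.RETR_EXTERNAL,cv2.CHAIN_APPROX_NONE)
    for c in cs:
        if cv2.contourArea(c)>20:
            (u,v),ax,_=cv2.fitEllipse(c);print('  w',u,v,ax,ray(n,u,v,10)[:2])
a=cv2.imread('pics/top0.png');b=cv2.imread('pics/scene0.png')
cv2.imwrite('pics/c1.png',np.hstack([cv2.resize(a[140:245,330:410],(400,525),interpolation=cv2.INTER_CUBIC),cv2.resize(b[140:245,200:280],(400,525),interpolation=cv2.INTER_CUBIC)]))
```

```text
top mat ((268.75, 203.75), (69.7125244140625, 53.68769454956055), 5.19442892074585) [array([445.1, 346.6]), array([659.5, 333. ]), array([634.5,  55.2]), array([420.7,  72.9])]
  w 288.0 215.5 (8.600269317626953, 9.628211975097656) [491.7 124.5]
  w 289.46978759765625 194.63870239257812 (8.809709548950195, 9.427249908447266) [574.8 119.7]
  w 268.3424072265625 191.92361450195312 (9.100292205810547, 9.36778450012207) [585.5 203.6]
  w 249.1663055419922 189.8336944580078 (8.613069534301758, 9.033418655395508) [593.8 279.8]
scene mat ((391.0, 297.0), (0.0, 0.0), 0.0) [array([636.2, 303.8]), array([636.2, 303.8]), array([636.2, 303.8]), array([636.2, 303.8])]
```

View pics/c1.png

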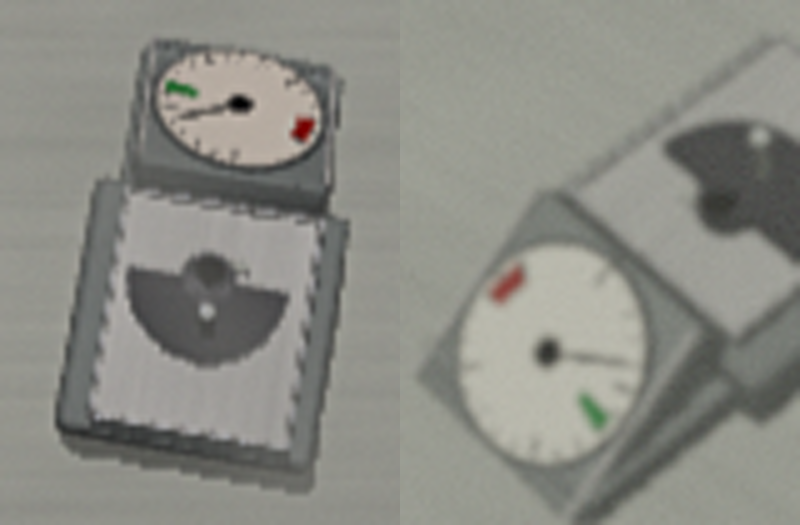

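The crop shows the stud's bright tip at top (371.4,202) and scene (272,167). The needle sits just short of the green sector, and the dial's "top" faces the pan.

```bash
cat >> h.py <<'E'
def tri(ps):
    A=[];B=[]
    for n,u,v in ps:
        p,f,T=cam(n);
        for k,(x,c) in enumerate(((u,p['cx']),(v,p['cy']))):
            r=T[k,:]*f-(x-c)*T[2,:];A.append(r[:3]);B.append(-r[3])
    return np.linalg.lstsq(np.array(A),np.array(B),rcond=None)[0]
def blob(g,u,v,r,th,col=None):
    u0,v0=int(u)-r,int(v)-r;w=g[v0:v0+2*r+1,u0:u0+2*r+1].astype(float)
    w=np.clip(w-th,0,None);yy,xx=np.mgrid[:w.shape[0],:w.shape[1]]
    return (w*xx).sum()/w.sum()+u0,(w*yy).sum()/w.sum()+v0
def needle(n,a,cen,rad,prj=None):
    pass
E
python3 - <<'E'
from h import *
np.set_printoptions(precision=1,suppress=True)
G={n:cv2.imread(f'pics/{n}0.png',0) for n in('top','scene')}
ap={'top':[(288,215.5),(289.5,194.6),(268.3,191.9),(249.2,189.8)],'scene':[(364.5,228.5),(348.5,247),(371,264),(392,280)]}
for i in range(4):
    t=blob(G['top'],*ap['top'][i],7,100);s=blob(G['scene'],*ap['scene'][i],9,100)
    print(t,s,ray('top',*t,12)[:2],ray('scene',*s,12)[:2],tri([('top',*t),('scene',*s)]))
t=blob(G['top'],371.4,202,2,110);s=blob(G['scene'],272,167,3,110)
print('stud',t,s,ray('top',*t,122),ray('scene',*s,122),tri([('top',*t),('scene',*s)]))
# pan: bright region
for n,(u,v),z in(('top',(371,225),80),('scene',(285,190),80)):
    a=cv2.imread(f'pics/{n}0.png');g=G[n];print(n,a[v,u])
    d=np.load(f'pics/{n}0.png.npy')
    m=(g>150).astype(np.uint8) if n=='top' else None
    if m is None: continue
    for th in(155,165,175):
        m=(g>th).astype(np.uint8);m[:178]=0;m[245:]=0;m[:,:335]=0;m[:,405:]=0
        cs,_=cv2.findContours(m,cv2.RETR_EXTERNAL,2);c=max(cs,key=cv2.contourArea)
        r=cv2.minAreaRect(c);b=cv2.boxPoints(r);P=[ray(n,*q,80)[:2] for q in b];print(th,r,ray(n,*r[0],80),P)
E
```

```text
(np.float64(287.9346926713948), np.float64(215.57624113475177)) (np.float64(364.23725055432374), np.float64(227.67250554323726)) [491.1 124.6] [491.1 126.1] [491.  125.3  11.2]
(np.float64(289.27019089574156), np.float64(194.78795888399412)) (np.float64(348.4229175300456), np.float64(246.47617074181517)) [573.9 120.3] [573.7 121.3] [573.8 120.7  11.7]
(np.float64(268.2745913818722), np.float64(191.94591381872215)) (np.float64(370.65495784825373), np.float64(263.57707747892414)) [585.1 203.6] [584.1 204.7] [584.8 204.1  12.7]
(np.float64(249.11177884615384), np.float64(189.83082932692307)) (np.float64(391.9957153502235), np.float64(279.43833830104325)) [593.5 279.7] [592.2 280.6] [593.1 280.   13.2]
stud (np.float64(370.8843537414966), np.float64(201.62585034013605)) (np.float64(272.1364421416235), np.float64(165.81865284974094)) [ 531.8 -191.9  122. ] [ 526.9 -191.2  122. ] [ 530.4 -190.3  126.7]
top [157 160 163]
155 ((370.6756591796875, 203.44593811035156), (39.620147705078125, 44.058921813964844), 9.462323188781738) [ 530.7 -195.1   80. ] [array([ 459.8, -106.5]), array([ 627.4, -135.1]), array([ 602.4, -284.7]), array([ 435.3, -254.4])]
165 ((353.5, 196.5), (15.0, 3.0), 90.0) [ 557.3 -129.8   80. ] [array([ 586.4, -124.2]), array([ 586.4, -135.7]), array([ 528.4, -135.3]), array([ 528.4, -123.9])]Traceback (most recent call last):
  File "<stdin>", line 18, in <module>
ValueError: max() iterable argument is empty
```

```bash
cat >> h.py <<'E'
def dp(*P,base=None):
    s=manip.sense();R=np.array(s['eef_rot']);p=np.array(s['ee_pos']) if base is None else np.array(base)
    for q in P: print(q,'->',(R.T@(np.array(q)-p)).round(1))
E
python3 - <<'E'
from h import *
dp((491,125,240),(491,125,175))
E
```

```text
(491, 125, 240) -> [-448.2 -438.6  164.5]
(491, 125, 175) -> [-448.2 -438.5  229.5]
```

Call:
{"op": "move_arm", "data": {
  "dp": [
    [-448,-438.5,100],
    [-448,-438.5,100],
    [-448,-438.5,100],
    [-448,-438.5,100],
    [-448,-438.5,100],
    [-448,-438.5,100],
    [-448,-438.5,100],
    [-448,-438.5,100],
    [-448,-438.5,100],
    [-448,-438.5,100],
    [-448,-438.5,100],
    [-448,-438.5,100],
    [-448,-438.5,100],
    [-448,-438.5,100],
    [-448,-438.5,160],
    [-448,-438.5,160],
    [-448,-438.5,160],
    [-448,-438.5,160],
    [-448,-438.5,160],
    [-448,-438.5,160]
  ],
  "roll": [0,0,0,0,0,0,0,0,0,0,0,0,0,0,0,0,0,0,0,0],
  "hand": [0.7,0.7,0.7,0.7,0.7,0.7,0.7,0.7,0.7,0.7,0.7,0.7,0.7,0.7,0.7,0.7,0.7,0.7,0.7,0.7]
}}

```text
time_s: 1.77
ee_pos: [490.9, 126.1, 246.2]
eef_rot: [[-0.973, 0.233, 0.002], [0.233, 0.973, 0.001], [-0.002, 0.001, -1.0]]
wrist_force: [0.4, -1.3, 1.5]
gripper_width: 59.8
gripper_force: 0.0
```

Run:
```python
from h import *
s=manip.sense();print(s['ee_pos'],s['eef_rot'],s['wrist_force'],s['gripper_width'])
dp((491,125,174))
b,_=snap('scene','s1.png')
b=b[:,:,::-1]
cv2.imwrite('pics/c2.png',cv2.resize(b[170:310,310:450],(560,560),interpolation=cv2.INTER_CUBIC))
```

```text
[490.87079832 126.10738877 246.21114669] [[-9.72515158e-01  2.32832292e-01  1.84151174e-03]
 [ 2.32833660e-01  9.72516410e-01  5.64320522e-04]
 [-1.65950834e-03  9.77576180e-04 -9.99998145e-01]] [ 0.41468004 -1.31889904  1.47173397] 59.80482024281468
(491, 125, 174) -> [-0.3 -1.1 72.2]
```

View pics/c2.png

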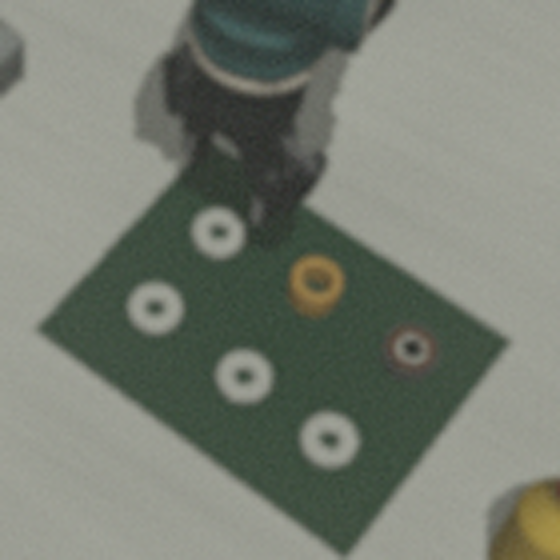

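The gripper hovers over the nearest washer, which is at crop (218,232), and clears the bushing at (316,282). I'll descend and grip.

Call:
{"op": "move_arm", "data": {
  "dp": [
    [0,0,35],
    [0,0,60],
    [0,0,68],
    [0,0,69],
    [0,0,69],
    [0,0,69]
  ],
  "roll": [0,0,0,0,0,0],
  "hand": [0.7,0.7,0.7,0.7,0.7,0.7]
}}

```text
time_s: 2.32
ee_pos: [491.4, 125.7, 177.7]
eef_rot: [[-0.972, 0.233, 0.002], [0.233, 0.972, 0.0], [-0.002, 0.001, -1.0]]
wrist_force: [-0.3, -0.2, 0.2]
gripper_width: 59.7
gripper_force: 0.0
```

Call:
{"op": "move_arm", "data": {
  "dp": [
    [0,0,1.5],
    [0,0,1.5],
    [0,0,1.5],
    [0,0,1.5],
    [0,0,1.5],
    [0,0,1.5],
    [0,0,1.5],
    [0,0,1.5]
  ],
  "roll": [0,0,0,0,0,0,0,0],
  "hand": [0.7,0.7,0.3,0.3,0.3,0.3,0.3,0.3]
}}

```text
time_s: 2.98
ee_pos: [491.3, 125.3, 175.4]
eef_rot: [[-0.972, 0.234, 0.001], [0.234, 0.972, 0.0], [-0.001, 0.0, -1.0]]
wrist_force: [-1.8, -1.5, 11.1]
gripper_width: 36.9
gripper_force: 64.9
```

Call:
{"op": "move_arm", "data": {
  "dp": [
    [0,0,-5],
    [0,0,-20],
    [0,0,-50],
    [0,0,-80],
    [0,0,-80],
    [0,0,-80]
  ],
  "roll": [0,0,0,0,0,0],
  "hand": [0.3,0.3,0.3,0.3,0.3,0.3]
}}

```text
time_s: 3.48
ee_pos: [491.1, 125.3, 256.0]
eef_rot: [[-0.972, 0.234, 0.003], [0.234, 0.972, 0.001], [-0.003, 0.001, -1.0]]
wrist_force: [-0.3, -0.5, -1.7]
gripper_width: 37.1
gripper_force: 60.3
```

Run:
```python
from h import *
s=manip.sense();print(s['ee_pos'],s['wrist_force'],s['gripper_width'])
b,_=snap('scene','s2.png');a,_=snap('top','t2.png')
cv2.imwrite('pics/c3.png',np.hstack([cv2.resize(b[150:270,310:430,::-1],(400,400),interpolation=cv2.INTER_CUBIC),cv2.resize(a[160:240,240:320,::-1],(400,400),interpolation=cv2.INTER_CUBIC)]))
```

```text
[491.11677962 125.34246561 255.97506925] [-0.30523587 -0.51700265 -1.66418156] 37.087107838971434
```

View pics/c3.png

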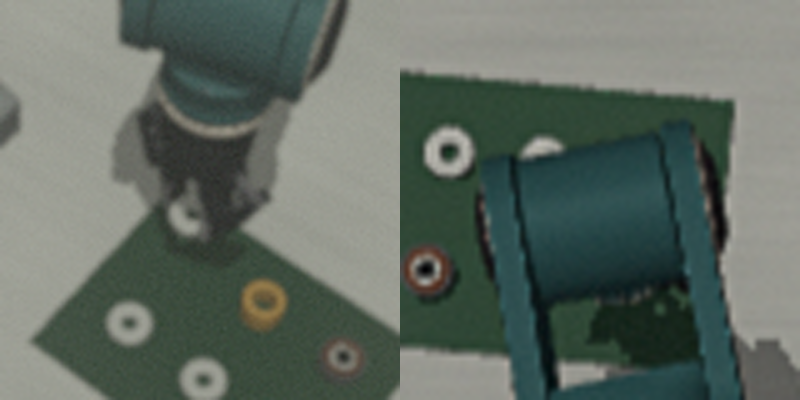

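The washer is held level between the fingers, at left crop (185,215). I'll carry it over to the stud.

Run:
```python
from h import *
dp((491,125,312),(530,-191,312))
```

```text
(491, 125, 312) -> [ -0.4  -0.1 -58.6]
(530, -191, 312) -> [-112.2 -298.3  -58.5]
```

Call:
{"op": "move_arm", "data": {
  "dp": [
    [0,0,-40],
    [-10,-30,-58],
    [-112,-298,-58],
    [-112,-298,-58],
    [-112,-298,-58],
    [-112,-298,-58],
    [-112,-298,-58],
    [-112,-298,-58],
    [-112,-298,-58],
    [-112,-298,-58],
    [-112,-298,-58],
    [-112,-298,-58],
    [-112,-298,-58],
    [-112,-298,-58],
    [-112,-298,-58],
    [-112,-298,-58],
    [-112,-298,-58]
  ],
  "roll": [0,0,0,0,0,0,0,0,0,0,0,0,0,0,0,0,0],
  "hand": [0.3,0.3,0.3,0.3,0.3,0.3,0.3,0.3,0.3,0.3,0.3,0.3,0.3,0.3,0.3,0.3,0.3]
}}

```text
time_s: 5.0
ee_pos: [530.2, -190.1, 312.3]
eef_rot: [[-0.973, 0.233, 0.0], [0.233, 0.973, -0.0], [-0.0, -0.0, -1.0]]
wrist_force: [0.2, 0.8, -1.6]
gripper_width: 36.9
gripper_force: 60.7
```

Run:
```python
from h import *
s=manip.sense();print(s['ee_pos'],s['wrist_force'],s['gripper_width'])
dp((530,-191,296))
b,_=snap('scene','s3.png');a,_=snap('top','t3.png')
cv2.imwrite('pics/c4.png',np.hstack([cv2.resize(b[100:220,210:330,::-1],(400,400),interpolation=cv2.INTER_CUBIC),cv2.resize(a[140:240,330:430,::-1],(400,400),interpolation=cv2.INTER_CUBIC)]))
```

```text
[ 530.17761878 -190.13650366  312.34030156] [ 0.23653218  0.75434153 -1.62201163] 36.85043275988815
(530, -191, 296) -> [-0.  -0.9 16.3]
```

View pics/c4.png

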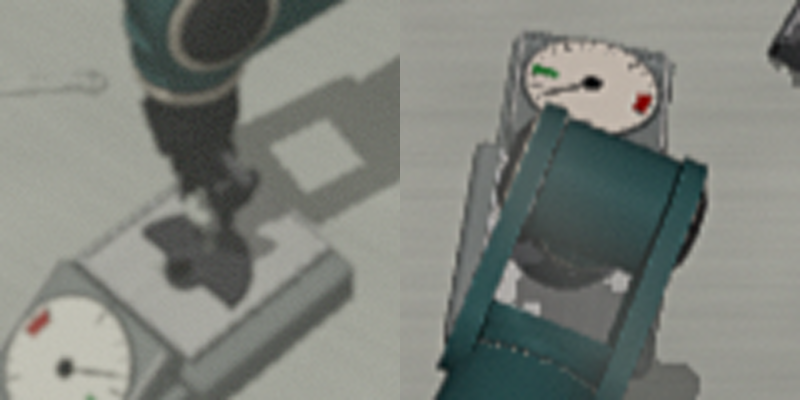

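The washer is over the stud, which is at left crop (210,235), and both views of the dial remain clear. I'll lower by feel.

Call:
{"op": "move_arm", "data": {
  "dp": [
    [0,-0.9,12],
    [0,-0.9,15],
    [0,-0.9,17],
    [0,-0.9,18.5],
    [0,-0.9,20],
    [0,-0.9,21],
    [0,-0.9,21],
    [0,-0.9,21],
    [0,-0.9,21]
  ],
  "roll": [0,0,0,0,0,0,0,0,0],
  "hand": [0.3,0.3,0.3,0.3,0.3,0.3,0.3,0.3,0.3]
}}

```text
time_s: 5.85
ee_pos: [530.0, -191.5, 291.4]
eef_rot: [[-0.972, 0.234, 0.0], [0.234, 0.972, -0.0], [-0.0, -0.0, -1.0]]
wrist_force: [1.3, -0.1, -0.2]
gripper_width: 37.3
gripper_force: 60.8
```

Call:
{"op": "move_arm", "data": {
  "dp": [
    [0,0,1],
    [0,0,2],
    [0,0,2],
    [0,0,2],
    [0,0,2]
  ],
  "roll": [0,0,0,0,0],
  "hand": [0.3,0.3,0.3,0.3,0.3]
}}

```text
time_s: 6.27
ee_pos: [530.0, -191.5, 289.3]
eef_rot: [[-0.972, 0.234, 0.0], [0.234, 0.972, -0.0], [-0.0, -0.0, -1.0]]
wrist_force: [0.1, 0.7, -0.5]
gripper_width: 36.8
gripper_force: 60.8
```

```bash
cat >> h.py <<'E'
DC=None
def needle_top(name):
    """needle angle in the scene picture: affine from dial ellipse, refs green centre (667.5 g) and red"""
    a,_=snap('scene',name);a=a[:,:,::-1];hsv=cv2.cvtColor(np.ascontiguousarray(a),cv2.COLOR_BGR2HSV)
    W=np.zeros(a.shape[:2],np.uint8);W[180:245,203:256]=1
    m=((hsv[:,:,2]>185)).astype(np.uint8)*W
    cs,_=cv2.findContours(m,cv2.RETR_EXTERNAL,cv2.CHAIN_APPROX_NONE);c=cv2.convexHull(max(cs,key=cv2.contourArea))
    (u,v),ax,an=cv2.fitEllipse(c);t=np.radians(an);R=np.array([[np.cos(t),np.sin(t)],[-np.sin(t),np.cos(t)]])
    A=R.T@np.diag([2/ax[0],2/ax[1]])@R
    yy,xx=np.mgrid[:400,:640];q=np.einsum('ij,jhw->ihw',A,np.array([xx-u,yy-v]));r=np.hypot(*q);th=np.arctan2(q[1],q[0])
    sat=hsv[:,:,1];h=hsv[:,:,0]
    cm=lambda w:np.angle((w*np.exp(1j*th)).sum())
    gr=cm(((h>40)&(h<95)&(sat>90)&(r<.95))*W*1.);rd=cm(((h<12)|(h>168))*(sat>90)*(r<.95)*W*1.)
    g=a.max(2).astype(float)
    w=np.clip(170-g,0,None)*((r>.28)&(r<.68)&(sat<70))*W;ne=cm(w)
    D=lambda x:np.degrees((x+np.pi)%(2*np.pi)-np.pi)
    print('ell',(u,v),ax,'green->red',D(rd-gr),'needle-green',D(ne-gr),'mass~',667.5+D(ne-gr)/.15,'spread',abs((w*np.exp(1j*th)).sum())/w.sum())
E
python3 - <<'E'
from h import *
needle_top('n1.png');
E
```

```text
ell (230.01882934570312, 210.15802001953125) (34.113807678222656, 40.95668029785156) green->red -178.32609660035553 needle-green -21.63983114657255 mass~ 523.2344590228497 spread 0.9514200989667245
```

```bash
sed -i "s/a,_=snap('scene',name);a=a\[:,:,::-1\]/a=cv2.imread(name) if '\/' in name else snap('scene',name)[0][:,:,::-1]/" h.py
python3 - <<'E'
from h import *
for f in('scene0','s1','s3'):needle_top(f'pics/{f}.png')
E
```

```text
Traceback (most recent call last):
  File "h.py", line 34, in needle_top
    (u,v),ax,an=cv2.fitEllipse(c);t=np.radians(an);R=np.array([[np.cos(t),np.sin(t)],[-np.sin(t),np.cos(t)]])
                ~~~~~~~~~~~~~~^^^
cv2.error: OpenCV(4.12.0) /io/opencv/modules/imgproc/src/shapedescr.cpp:361: error: (-201:Incorrect size of input array) There should be at least 5 points to fit the ellipse in function 'fitEllipseNoDirect'
```

```bash
sed -i "s/m=((hsv\[:,:,2\]>185)).astype(np.uint8)\*W/T0=cv2.threshold(hsv[180:245,203:256,2].reshape(-1,1),0,255,cv2.THRESH_OTSU)[0];m=(hsv[:,:,2]>T0).astype(np.uint8)*W/; s/print('ell'/print(T0,an,'ell'/" h.py
python3 - <<'E'
from h import *
for f in('scene0','s1','s3','n1'):needle_top(f'pics/{f}.png')
E
```

```text
142.0 10.298550605773926 ell (229.93563842773438, 210.20057678222656) (36.615318298339844, 43.81414794921875) green->red -177.84115514061767 needle-green -27.7989853914882 mass~ 482.173430723412 spread 0.9434599585574257
146.0 10.078102111816406 ell (229.9091033935547, 210.15769958496094) (36.776084899902344, 43.67698669433594) green->red -177.72733394997337 needle-green -28.157241378199284 mass~ 479.78505747867143 spread 0.9448871044409934
150.0 10.202012062072754 ell (229.94261169433594, 210.19610595703125) (36.67412185668945, 43.63182067871094) green->red -177.8383197261683 needle-green -28.01320182204026 mass~ 480.74532118639826 spread 0.9432523651316982
150.0 10.215153694152832 ell (229.9599609375, 210.1897430419922) (36.6778564453125, 43.716331481933594) green->red -177.8347385929562 needle-green -20.628318243107636 mass~ 529.9778783792824 spread 0.9520528306170959
```

The needle has gained only about 50 g, while 5 mm of unthreaded press would add about 600 g. So the washer is threaded, and I'll keep lowering.

Call:
{"op": "move_arm", "data": {
  "dp": [
    [0,0,1.5],
    [0,0,3],
    [0,0,4.5],
    [0,0,6],
    [0,0,7.5],
    [0,0,9],
    [0,0,10],
    [0,0,10],
    [0,0,10]
  ],
  "roll": [0,0,0,0,0,0,0,0,0],
  "hand": [0.3,0.3,0.3,0.3,0.3,0.3,0.3,0.3,0.3]
}}

```text
time_s: 7.07
ee_pos: [530.0, -191.5, 279.2]
eef_rot: [[-0.972, 0.234, 0.0], [0.234, 0.972, -0.0], [-0.0, -0.0, -1.0]]
wrist_force: [1.4, -1.2, 1.0]
gripper_width: 36.8
gripper_force: 60.8
```

Run:
```python
from h import *
needle_top('n2.png')
```

```text
150.0 10.216176986694336 ell (229.90029907226562, 210.18133544921875) (36.75762939453125, 43.748504638671875) green->red -177.71006653665262 needle-green -17.470250446901982 mass~ 551.0316636873201 spread 0.9754011629628188
```

Call:
{"op": "move_arm", "data": {
  "dp": [
    [0,0,2],
    [0,0,4],
    [0,0,6],
    [0,0,8],
    [0,0,10],
    [0,0,12],
    [0,0,14],
    [0,0,16],
    [0,0,17],
    [0,0,17],
    [0,0,17]
  ],
  "roll": [0,0,0,0,0,0,0,0,0,0,0],
  "hand": [0.3,0.3,0.3,0.3,0.3,0.3,0.3,0.3,0.3,0.3,0.3]
}}

```text
time_s: 8.03
ee_pos: [530.0, -191.5, 262.2]
eef_rot: [[-0.972, 0.234, 0.0], [0.234, 0.972, -0.0], [-0.0, -0.0, -1.0]]
wrist_force: [2.0, -1.0, 0.6]
gripper_width: 37.0
gripper_force: 60.9
```

Run:
```python
from h import *
needle_top('n3.png')
```

```text
151.0 9.791905403137207 ell (229.93516540527344, 210.16529846191406) (36.727108001708984, 43.707576751708984) green->red -177.98132616466563 needle-green -12.25927967561317 mass~ 585.7714688292456 spread 0.9908507813589036
```

Call:
{"op": "move_arm", "data": {
  "dp": [
    [0,0,1],
    [0,0,2],
    [0,0,3],
    [0,0,4],
    [0,0,5],
    [0,0,6],
    [0,0,6],
    [0,0,6],
    [0,0,6]
  ],
  "roll": [0,0,0,0,0,0,0,0,0],
  "hand": [0.3,0.3,0.3,0.3,0.3,0.3,0.3,0.3,0.3]
}}

```text
time_s: 8.83
ee_pos: [530.0, -191.5, 256.3]
eef_rot: [[-0.972, 0.234, 0.0], [0.234, 0.972, -0.0], [-0.0, -0.0, -1.0]]
wrist_force: [1.0, 0.5, 2.1]
gripper_width: 37.0
gripper_force: 62.5
```

Run:
```python
from h import *
needle_top('n4.png')
```

```text
151.0 141.8927459716797 ell (222.75025939941406, 204.0595703125) (44.45447540283203, 59.985618591308594) green->red -146.37968557489697 needle-green 167.3238249809135 mass~ 1782.9921665394236 spread 0.25326851849104126
```

```bash
cat >> h.py <<'E'
def _polar():
    t=np.radians(10.2);R=np.array([[np.cos(t),np.sin(t)],[-np.sin(t),np.cos(t)]]);A=R.T@np.diag([2/36.7,2/43.7])@R
    yy,xx=np.mgrid[:400,:640];q=np.einsum('ij,jhw->ihw',A,np.array([xx-229.93,yy-210.18]));return np.hypot(*q),np.arctan2(q[1],q[0])
def mass(name):
    a=cv2.imread(name) if '/' in name else snap('scene',name)[0][:,:,::-1]
    r,th=_polar();z=cv2.imread('pics/scene0.png');h=cv2.cvtColor(z,cv2.COLOR_BGR2HSV)
    gr=np.angle((((h[:,:,0]>40)&(h[:,:,0]<95)&(h[:,:,1]>90)&(r<.95))*np.exp(1j*th)).sum())
    w=np.clip(170-a.max(2).astype(float),0,None)*((r>.28)&(r<.55))
    c=(w*np.exp(1j*th)).sum();d=np.degrees((np.angle(c)-gr+np.pi)%(2*np.pi)-np.pi)
    print(name,'mass',round(667.5+d/.15),'spread',abs(c)/w.sum())
E
python3 - <<'E'
from h import *
for f in('scene0','s3','n1','n2','n3','n4'):mass(f'pics/{f}.png')
E
```

```text
pics/scene0.png mass 438 spread 0.9645481990174406
pics/s3.png mass 425 spread 0.9760640917186318
pics/n1.png mass 473 spread 0.9736740772256742
pics/n2.png mass 516 spread 0.9866545995195783
pics/n3.png mass 569 spread 0.9953390754612524
pics/n4.png mass 774 spread 0.9949353363954374
```

The washer touched the flyweight at the predicted height and is now pressed lightly, about 2.5 N. I'll release and back off.

Call:
{"op": "move_arm", "data": {
  "dp": [
    [0,0,-1],
    [0,0,-1],
    [0,0,-1],
    [0,0,-1],
    [0,0,-1],
    [0,0,-1],
    [0,0,-3],
    [0,0,-20],
    [0,0,-60],
    [0,0,-60],
    [0,0,-60],
    [0,0,-60],
    [0,0,-60],
    [0,0,-60],
    [0,0,-60]
  ],
  "roll": [0,0,0,0,0,0,0,0,0,0,0,0,0,0,0],
  "hand": [0.3,0.7,0.7,0.7,0.7,0.7,0.7,0.7,0.7,0.7,0.7,0.7,0.7,0.7,0.7]
}}

```text
time_s: 10.13
ee_pos: [529.9, -191.5, 315.4]
eef_rot: [[-0.972, 0.234, -0.001], [0.234, 0.972, 0.0], [0.001, 0.0, -1.0]]
wrist_force: [0.3, -0.4, 0.6]
gripper_width: 59.8
gripper_force: 0.0
```

Run:
```python
from h import *
mass('n5.png');needle_top('pics/n5.png')
dp((573.8,120.7,300),(573.8,120.7,178))
b=cv2.imread('pics/n5.png')
cv2.imwrite('pics/c5.png',np.hstack([cv2.resize(b[130:220,230:320],(400,400),interpolation=cv2.INTER_CUBIC),cv2.resize(b[180:240,200:260],(400,400),interpolation=cv2.INTER_CUBIC)]))
```

```text
n5.png mass 511 spread 0.9892902345548024
150.0 10.020682334899902 ell (229.88511657714844, 210.14451599121094) (36.73469924926758, 43.647705078125) green->red -178.0739308082047 needle-green -18.7527635970516 mass~ 542.481576019656 spread 0.9758875556629144
(573.8, 120.7, 300) -> [ 30.2 313.8  15.6]
(573.8, 120.7, 178) -> [ 30.1 313.8 137.6]
```

View pics/c5.png

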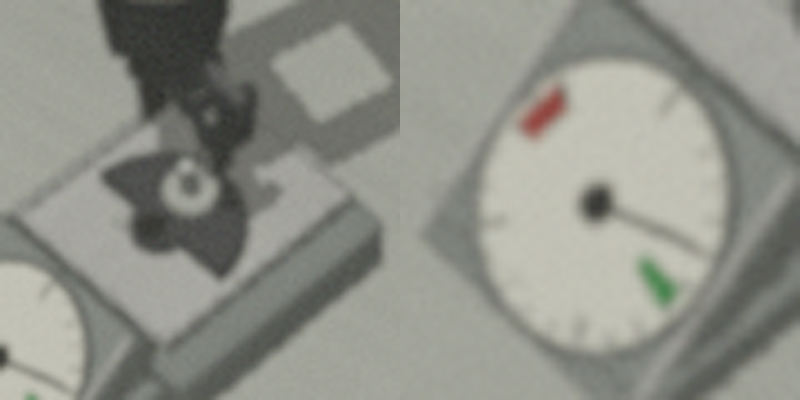

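The first washer is flat on the stud, at left crop (188,187), and the needle is still below green. Next washer.

Call:
{"op": "move_arm", "data": {
  "dp": [
    [20,200,0],
    [30,314,0],
    [30,314,0],
    [30,314,0],
    [30,314,0],
    [30,314,0],
    [30,314,0],
    [30,314,0],
    [30,314,0],
    [30,314,0],
    [30,314,0],
    [30,314,60],
    [30,314,90],
    [30,314,110],
    [30,314,110],
    [30,314,110],
    [30,314,110],
    [30,314,110]
  ],
  "roll": [0,0,0,0,0,0,0,0,0,0,0,0,0,0,0,0,0,0],
  "hand": [0.7,0.7,0.7,0.7,0.7,0.7,0.7,0.7,0.7,0.7,0.7,0.7,0.7,0.7,0.7,0.7,0.7,0.7]
}}

```text
time_s: 11.68
ee_pos: [574.9, 120.5, 208.9]
eef_rot: [[-0.972, 0.234, 0.003], [0.234, 0.972, 0.001], [-0.003, 0.001, -1.0]]
wrist_force: [0.3, 0.6, 0.5]
gripper_width: 59.7
gripper_force: 0.0
```

Run:
```python
from h import *
s=manip.sense();print(s['ee_pos'])
dp((574,120.7,177.5))
```

```text
[574.85218733 120.53432555 208.88506302]
(574, 120.7, 177.5) -> [ 1.  -0.1 31.4]
```

Call:
{"op": "move_arm", "data": {
  "dp": [
    [0.5,0,15],
    [0.5,0,25],
    [0.5,0,28],
    [0.5,0,28],
    [0.5,0,28],
    [0.5,0,28],
    [0.5,0,28],
    [0.5,0,28],
    [0.5,0,28],
    [0.5,0,28],
    [0.5,0,28],
    [0.5,0,28],
    [0.5,0,28]
  ],
  "roll": [0,0,0,0,0,0,0,0,0,0,0,0,0],
  "hand": [0.7,0.7,0.7,0.7,0.7,0.7,0.7,0.3,0.3,0.3,0.3,0.3,0.3]
}}

```text
time_s: 12.77
ee_pos: [573.8, 121.0, 179.2]
eef_rot: [[-0.972, 0.234, 0.001], [0.234, 0.972, 0.0], [-0.001, 0.0, -1.0]]
wrist_force: [-4.7, -0.7, 10.6]
gripper_width: 36.8
gripper_force: 58.8
```

Call:
{"op": "move_arm", "data": {
  "dp": [
    [0,0,-5],
    [0,0,-30],
    [0,0,-70],
    [0,0,-110],
    [0,0,-139],
    [-8,-80,-139],
    [-16,-160,-139],
    [-31,-313.5,-139],
    [-31,-313.5,-139],
    [-31,-313.5,-139],
    [-31,-313.5,-139],
    [-31,-313.5,-139],
    [-31,-313.5,-139],
    [-31,-313.5,-139],
    [-31,-313.5,-139],
    [-31,-313.5,-139],
    [-31,-313.5,-139],
    [-31,-313.5,-139],
    [-31,-313.5,-139],
    [-31,-313.5,-139]
  ],
  "roll": [0,0,0,0,0,0,0,0,0,0,0,0,0,0,0,0,0,0,0,0],
  "hand": [0.3,0.3,0.3,0.3,0.3,0.3,0.3,0.3,0.3,0.3,0.3,0.3,0.3,0.3,0.3,0.3,0.3,0.3,0.3,0.3]
}}

```text
time_s: 14.43
ee_pos: [530.7, -190.5, 317.3]
eef_rot: [[-0.973, 0.233, 0.0], [0.233, 0.973, -0.0], [-0.0, -0.0, -1.0]]
wrist_force: [0.8, -0.0, -2.0]
gripper_width: 35.8
gripper_force: 60.3
```

Run:
```python
from h import *
s=manip.sense();print(s['ee_pos'])
mass('n6.png');dp((530.7,-191.3,298))
```

```text
[ 530.70203292 -190.49012349  317.27112391]
n6.png mass 514 spread 0.9881762673146387
(530.7, -191.3, 298) -> [-0.2 -0.6 19.3]
```

Call:
{"op": "move_arm", "data": {
  "dp": [
    [0,-0.5,12],
    [0,-0.5,16],
    [0,-0.5,18],
    [0,-0.5,19.5],
    [0,-0.5,21],
    [0,-0.5,22.5],
    [0,-0.5,24],
    [0,-0.5,24],
    [0,-0.5,24],
    [0,-0.5,24]
  ],
  "roll": [0,0,0,0,0,0,0,0,0,0],
  "hand": [0.3,0.3,0.3,0.3,0.3,0.3,0.3,0.3,0.3,0.3]
}}

```text
time_s: 15.32
ee_pos: [530.4, -191.6, 293.4]
eef_rot: [[-0.972, 0.234, 0.0], [0.234, 0.972, -0.0], [-0.0, -0.0, -1.0]]
wrist_force: [0.4, 0.6, -0.4]
gripper_width: 36.5
gripper_force: 60.3
```

Run:
```python
from h import *
mass('n7.png')
```

```text
n7.png mass 509 spread 0.9894878296249128
```

Call:
{"op": "move_arm", "data": {
  "dp": [
    [0,0,1.5],
    [0,0,3],
    [0,0,4.5],
    [0,0,6],
    [0,0,6],
    [0,0,6]
  ],
  "roll": [0,0,0,0,0,0],
  "hand": [0.3,0.3,0.3,0.3,0.3,0.3]
}}

```text
time_s: 15.87
ee_pos: [530.4, -191.6, 287.1]
eef_rot: [[-0.972, 0.234, -0.0], [0.234, 0.972, 0.0], [0.0, 0.0, -1.0]]
wrist_force: [-0.3, 0.5, -1.6]
gripper_width: 36.4
gripper_force: 60.3
```

Run:
```python
from h import *
mass('n8.png')
```

```text
n8.png mass 512 spread 0.988455280325994
```

It is threaded with no contact load. I'll continue down to the first washer.

Call:
{"op": "move_arm", "data": {
  "dp": [
    [0,0,2],
    [0,0,4],
    [0,0,6],
    [0,0,8],
    [0,0,10],
    [0,0,12],
    [0,0,13.5],
    [0,0,14.5],
    [0,0,15.5],
    [0,0,16.5],
    [0,0,16.5],
    [0,0,16.5],
    [0,0,16.5]
  ],
  "roll": [0,0,0,0,0,0,0,0,0,0,0,0,0],
  "hand": [0.3,0.3,0.3,0.3,0.3,0.3,0.3,0.3,0.3,0.3,0.3,0.3,0.3]
}}

```text
time_s: 17.0
ee_pos: [530.4, -191.6, 270.9]
eef_rot: [[-0.972, 0.234, 0.0], [0.234, 0.972, -0.0], [-0.0, -0.0, -1.0]]
wrist_force: [-1.6, 0.5, 0.5]
gripper_width: 36.4
gripper_force: 60.5
```

Run:
```python
from h import *
mass('n9.png')
```

```text
n9.png mass 692 spread 0.9981285613623403
```

It is seated, with contact at about 272 mm as expected. I'll press 1 mm more, then release and rise.

Call:
{"op": "move_arm", "data": {
  "dp": [
    [0,0,1],
    [0,0,1],
    [0,0,0.5],
    [0,0,0.5],
    [0,0,0.5],
    [0,0,0.5],
    [0,0,0.5],
    [0,0,-2],
    [0,0,-20],
    [0,0,-60],
    [0,0,-60],
    [0,0,-60],
    [0,0,-60],
    [0,0,-60],
    [0,0,-60],
    [0,0,-60],
    [0,0,-60],
    [0,0,-60]
  ],
  "roll": [0,0,0,0,0,0,0,0,0,0,0,0,0,0,0,0,0,0],
  "hand": [0.3,0.3,0.3,0.7,0.7,0.7,0.7,0.7,0.7,0.7,0.7,0.7,0.7,0.7,0.7,0.7,0.7,0.7]
}}

```text
time_s: 18.55
ee_pos: [530.4, -191.6, 330.4]
eef_rot: [[-0.972, 0.234, -0.0], [0.234, 0.972, 0.0], [0.0, 0.0, -1.0]]
wrist_force: [1.4, -1.2, 1.6]
gripper_width: 59.6
gripper_force: 0.0
```

Run:
```python
from h import *
mass('n10.png')
b=cv2.imread('pics/n10.png')
cv2.imwrite('pics/c6.png',np.hstack([cv2.resize(b[130:220,230:320],(400,400),interpolation=cv2.INTER_CUBIC),cv2.resize(b[180:240,200:260],(400,400),interpolation=cv2.INTER_CUBIC)]))
```

```text
n10.png mass 610 spread 0.996738355980712
```

View pics/c6.png

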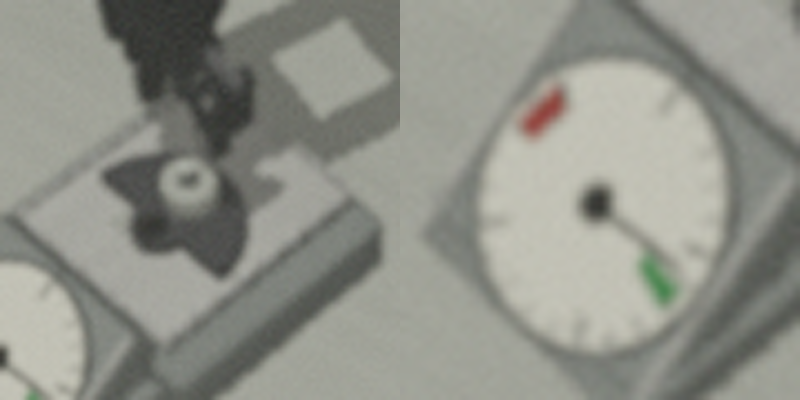

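The stack is neat, at left crop (188,185). The needle is just short of, or at, the green edge, and the green patch biases my estimate. I'll measure it properly by angular profile.

Run:
```python
from h import *
np.set_printoptions(precision=2,suppress=True,linewidth=200)
t=np.radians(10.2);R=np.array([[np.cos(t),np.sin(t)],[-np.sin(t),np.cos(t)]]);Ai=R.T@np.diag([36.7/2,43.7/2])@R
th=np.radians(np.arange(0,360,.5));
def unwrap(im,rs,cx=229.93,cy=210.18):
    out=[]
    for r in rs:
        p=Ai@np.array([r*np.cos(th),r*np.sin(th)]);out.append(cv2.remap(im,(p[0]+cx).astype(np.float32)[None],(p[1]+cy).astype(np.float32)[None],cv2.INTER_CUBIC)[0])
    return np.array(out)
z=cv2.imread('pics/scene0.png').astype(np.float32)
gi=(z[:,:,1]-z[:,:,2]);ri=z[:,:,2]-z[:,:,1]
def edges(im,rs):
    p=unwrap(im,rs).mean(0);k=p.argmax();p=np.roll(p,360-k);h=p.max()/2;i=360
    a=i
    while p[a]>h:a-=1
    b=i
    while p[b]>h:b+=1
    return (a-360+k)/2,(b-360+k)/2,p.max()
for rs in ([.6,.65,.7],[.7,.75,.8]):print('green',edges(gi,rs),'red',edges(ri,rs))
def need(f,rs):
    g=cv2.imread(f'pics/{f}.png').max(2).astype(np.float32);p=unwrap(g,rs).mean(0);d=np.clip(np.median(p)-10-p,0,None)
    k=d[:260].argmax();i=np.arange(k-24,k+25);w=d[i];return (i*w).sum()/w.sum()/2
for f in('scene0','s3','n5','n10'):
    print(f,need(f,np.arange(.3,.48,.03)),need(f,np.arange(.35,.6,.03)))
# ticks at rim
g=z.max(2);p=unwrap(g,[.88,.92,.95]).mean(0);d=cv2.GaussianBlur((np.median(p)-p)[None],(9,1),0)[0]
print('ticks',[(i/2,round(float(d[i]),1)) for i in range(2,718) if d[i]>4 and d[i]==d[i-2:i+3].max()])
```

```text
green (np.float64(44.5), np.float64(55.5), np.float32(48.00049)) red (np.float64(218.5), np.float64(245.0), np.float32(7.521042))
green (np.float64(44.0), np.float64(55.0), np.float32(52.862362)) red (np.float64(219.0), np.float64(244.5), np.float32(44.639175))
scene0 8.779858582741015 8.286379455812929
s3 8.585452557853236 8.249693268553125
n5 23.400856745485996 22.86260742477879
n10 38.44019286849126 39.9165831914951
ticks [(8.5, 10.2), (24.0, 19.7), (42.0, 17.7), (51.5, 29.0), (70.0, 9.4), (85.0, 8.4), (100.5, 15.7), (115.0, 5.6), (173.5, 18.6), (220.0, 23.5), (232.0, 32.3), (245.0, 27.8), (307.5, 17.8), (338.5, 7.5), (353.5, 4.3)]
```

Run:
```python
from h import *
t=np.radians(10.2);R=np.array([[np.cos(t),np.sin(t)],[-np.sin(t),np.cos(t)]]);Ai=R.T@np.diag([36.7/2,43.7/2])@R
th=np.radians(np.arange(0,80,.5))
def unw(im,rs):
    return np.array([cv2.remap(im,*[((Ai@np.array([r*np.cos(th),r*np.sin(th)]))[k]+c).astype(np.float32)[None] for k,c in((0,229.93),(1,210.18))],cv2.INTER_CUBIC)[0] for r in rs])
rs=np.arange(.3,.96,.08)
z=cv2.imread('pics/scene0.png').astype(np.float32)
for f in('s3','n5','n10'):
    p=unw(cv2.imread(f'pics/{f}.png')[:,:,2].astype(np.float32),rs)   # red channel
    q=unw(cv2.imread('pics/n10.png' if f!='n10' else 'pics/s3.png')[:,:,2].astype(np.float32),rs)
    d=np.clip(q-p-12,0,None); print(f,[(round(float(r),2),round(float((x*np.arange(160)/2).sum()/(x.sum()+1e-9)),1),int(x.max())) for r,x in zip(rs,d)])
# per-radius green edges
g=unw(z[:,:,1]-z[:,:,2],rs)
for r,x in zip(rs,g):
    i=np.where(x>x.max()/2)[0]; print(round(float(r),2),int(x.max()),i.min()/2,i.max()/2)
```

```text
s3 [(0.3, 9.4, 36), (0.38, 8.8, 38), (0.46, 8.3, 28), (0.54, 7.9, 22), (0.62, 8.3, 24), (0.7, 8.3, 28), (0.78, 8.2, 12), (0.86, 0.0, 0), (0.94, 0.0, 0)]
n5 [(0.3, 20.7, 22), (0.38, 21.5, 25), (0.46, 22.4, 33), (0.54, 21.9, 33), (0.62, 22.2, 35), (0.7, 22.4, 23), (0.78, 21.9, 7), (0.86, 0.0, 0), (0.94, 0.0, 0)]
n10 [(0.3, 39.3, 30), (0.38, 37.6, 28), (0.46, 37.8, 36), (0.54, 38.9, 46), (0.62, 39.0, 42), (0.7, 37.4, 31), (0.78, 37.8, 18), (0.86, 0.0, 0), (0.94, 0.0, 0)]
0.3 0 11.0 19.5
0.38 0 6.0 50.5
0.46 5 44.5 58.0
0.54 27 44.5 56.5
0.62 47 45.0 55.0
0.7 51 45.0 54.5
0.78 54 44.5 55.0
0.86 37 44.0 54.5
0.94 7 41.5 52.0
```

The needle is about 6° short of the green edge, roughly 590 g. A third washer, giving about 677 g, is needed.

Call:
{"op": "move_arm", "data": {
  "dp": [
    [20,200,0],
    [40,397,0],
    [40,397,0],
    [40,397,0],
    [40,397,0],
    [40,397,0],
    [40,397,0],
    [40,397,0],
    [40,397,0],
    [40,397,0],
    [40,397,0],
    [40,397,0],
    [40,397,0],
    [40,397,50],
    [40,397,90],
    [40,397,125],
    [40,397,125],
    [40,397,125],
    [40,397,125],
    [40,397,125]
  ],
  "roll": [0,0,0,0,0,0,0,0,0,0,0,0,0,0,0,0,0,0,0,0],
  "hand": [0.7,0.7,0.7,0.7,0.7,0.7,0.7,0.7,0.7,0.7,0.7,0.7,0.7,0.7,0.7,0.7,0.7,0.7,0.7,0.7]
}}

```text
time_s: 20.27
ee_pos: [585.2, 203.6, 209.2]
eef_rot: [[-0.972, 0.234, 0.004], [0.234, 0.972, 0.001], [-0.004, 0.002, -1.0]]
wrist_force: [0.2, 0.5, 0.7]
gripper_width: 59.4
gripper_force: 0.0
```

Run:
```python
from h import *
print(manip.sense()['ee_pos']);dp((584.8,204.1,178))
```

```text
[585.17797018 203.5736423  209.18169624]
(584.8, 204.1, 178) -> [ 0.6  0.4 31.2]
```

Call:
{"op": "move_arm", "data": {
  "dp": [
    [0.3,0.3,15],
    [0.3,0.3,25],
    [0.3,0.3,28],
    [0.3,0.3,28],
    [0.3,0.3,28],
    [0.3,0.3,28],
    [0.3,0.3,28],
    [0.3,0.3,28],
    [0.3,0.3,28],
    [0.3,0.3,28],
    [0.3,0.3,28],
    [0.3,0.3,28],
    [0.3,0.3,28]
  ],
  "roll": [0,0,0,0,0,0,0,0,0,0,0,0,0],
  "hand": [0.7,0.7,0.7,0.7,0.7,0.7,0.7,0.3,0.3,0.3,0.3,0.3,0.3]
}}

```text
time_s: 21.35
ee_pos: [584.2, 204.1, 178.7]
eef_rot: [[-0.972, 0.234, 0.0], [0.234, 0.972, 0.0], [-0.0, 0.0, -1.0]]
wrist_force: [-4.1, -1.9, 8.1]
gripper_width: 36.4
gripper_force: 58.9
```

Call:
{"op": "move_arm", "data": {
  "dp": [
    [0,0,-5],
    [0,0,-30],
    [0,0,-70],
    [0,0,-110],
    [0,0,-150],
    [-8,-80,-150],
    [-16,-160,-150],
    [-40,-397,-150],
    [-40,-397,-150],
    [-40,-397,-150],
    [-40,-397,-150],
    [-40,-397,-150],
    [-40,-397,-150],
    [-40,-397,-150],
    [-40,-397,-150],
    [-40,-397,-150],
    [-40,-397,-150],
    [-40,-397,-150],
    [-40,-397,-150],
    [-40,-397,-150]
  ],
  "roll": [0,0,0,0,0,0,0,0,0,0,0,0,0,0,0,0,0,0,0,0],
  "hand": [0.3,0.3,0.3,0.3,0.3,0.3,0.3,0.3,0.3,0.3,0.3,0.3,0.3,0.3,0.3,0.3,0.3,0.3,0.3,0.3]
}}

```text
time_s: 23.02
ee_pos: [530.4, -190.3, 327.8]
eef_rot: [[-0.973, 0.232, 0.0], [0.232, 0.973, 0.0], [-0.0, 0.0, -1.0]]
wrist_force: [0.7, 0.4, -0.6]
gripper_width: 36.5
gripper_force: 60.3
```

Run:
```python
from h import *
print(manip.sense()['ee_pos']);mass('n11.png');dp((530.1,-191.5,298))
```

```text
[ 530.41353076 -190.26277399  327.8033459 ]
n11.png mass 609 spread 0.9970948131072818
(530.1, -191.5, 298) -> [ 0.  -1.2 29.8]
```

Call:
{"op": "move_arm", "data": {
  "dp": [
    [0,-0.6,20],
    [0,-0.6,26],
    [0,-0.6,28.5],
    [0,-0.6,30],
    [0,-0.6,31.5],
    [0,-0.6,33],
    [0,-0.6,34.5],
    [0,-0.6,34.5],
    [0,-0.6,34.5],
    [0,-0.6,34.5]
  ],
  "roll": [0,0,0,0,0,0,0,0,0,0],
  "hand": [0.3,0.3,0.3,0.3,0.3,0.3,0.3,0.3,0.3,0.3]
}}

```text
time_s: 23.9
ee_pos: [530.1, -191.9, 293.4]
eef_rot: [[-0.972, 0.234, 0.0], [0.234, 0.972, -0.0], [-0.0, -0.0, -1.0]]
wrist_force: [-0.2, -0.4, -0.3]
gripper_width: 36.4
gripper_force: 60.3
```

Run:
```python
from h import *
mass('n12.png')
```

```text
n12.png mass 609 spread 0.99735003417964
```

It is threaded without contact. Contact is expected at a TCP height of about 281.5, so I'll lower to 280.

Call:
{"op": "move_arm", "data": {
  "dp": [
    [0,0,2],
    [0,0,4],
    [0,0,6],
    [0,0,8],
    [0,0,9.5],
    [0,0,10.5],
    [0,0,11.5],
    [0,0,12.5],
    [0,0,13.3],
    [0,0,13.3],
    [0,0,13.3],
    [0,0,13.3]
  ],
  "roll": [0,0,0,0,0,0,0,0,0,0,0,0],
  "hand": [0.3,0.3,0.3,0.3,0.3,0.3,0.3,0.3,0.3,0.3,0.3,0.3]
}}

```text
time_s: 24.95
ee_pos: [530.1, -191.8, 280.0]
eef_rot: [[-0.972, 0.234, 0.0], [0.234, 0.972, -0.0], [-0.0, -0.0, -1.0]]
wrist_force: [-0.7, 0.6, -0.1]
gripper_width: 36.3
gripper_force: 60.4
```

Run:
```python
from h import *
mass('n13.png')
```

```text
n13.png mass 725 spread 0.9970450045649089
```

Call:
{"op": "move_arm", "data": {
  "dp": [
    [0,0,1.5],
    [0,0,1.5],
    [0,0,1],
    [0,0,1],
    [0,0,1],
    [0,0,1],
    [0,0,1],
    [0,0,-2],
    [0,0,-20],
    [0,0,-60],
    [0,0,-60],
    [0,0,-60],
    [0,0,-60],
    [0,0,-60],
    [0,0,-60],
    [0,0,-60],
    [0,0,-60],
    [0,0,-60]
  ],
  "roll": [0,0,0,0,0,0,0,0,0,0,0,0,0,0,0,0,0,0],
  "hand": [0.3,0.3,0.3,0.7,0.7,0.7,0.7,0.7,0.7,0.7,0.7,0.7,0.7,0.7,0.7,0.7,0.7,0.7]
}}

```text
time_s: 26.5
ee_pos: [530.1, -191.8, 339.5]
eef_rot: [[-0.972, 0.234, -0.001], [0.234, 0.972, 0.0], [0.001, 0.0, -1.0]]
wrist_force: [-0.1, -0.2, 0.6]
gripper_width: 60.1
gripper_force: 0.0
```

Run:
```python
from h import *
mass('n14.png')
b=cv2.imread('pics/n14.png')
cv2.imwrite('pics/c7.png',np.hstack([cv2.resize(b[130:220,230:320],(400,400),interpolation=cv2.INTER_CUBIC),cv2.resize(b[180:240,200:260],(400,400),interpolation=cv2.INTER_CUBIC)]))
```

```text
n14.png mass 682 spread 0.99834807297382
```

View pics/c7.png

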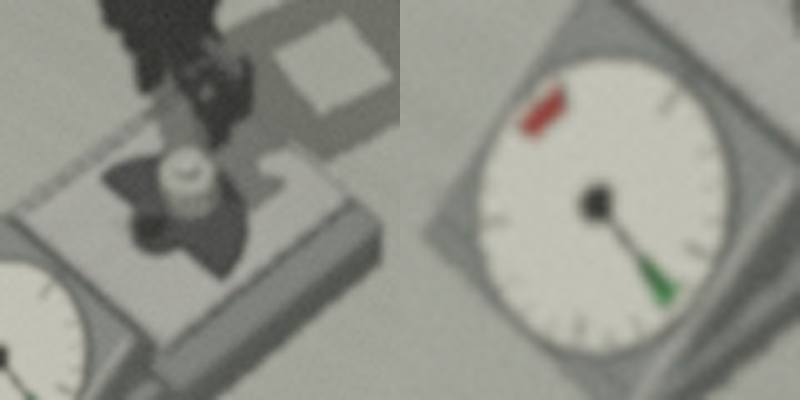

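Three washers are stacked flat on the stud, at left crop (187,185), and the needle rests in the middle of the green sector. The gripper is clear, so I'll hand in.

```bash
python3 -c "
from cell import manip
print(manip.sign_off())"
```

```text
the job is handed in; nothing more can be done
None
```

I threaded three washers onto the stud, each lowered by feel until seated; the needle rests in the middle of the green sector at about 680 g, and I handed the job in at about 27 s of robot time (no verdict was returned).

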